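# Print a price card and hold a spring clip open astride it

### The arm

A 7-joint arm with a two-finger parallel gripper is mounted at the origin on a cart in front of the work surface, level with it; the furniture and walls round the work are solid. World frame = base frame: x ahead of the robot, y to its left, z up, the work surface at z = 0. Lengths are in mm, angles in rad, forces in N, time in s.
With the tool pointing down it reaches from about 425 to 1025 mm from the base axis. Payload 9.4 kg.
Tool frame: the origin (TCP) lies midway between the tips of the shut fingers; the grasp point (between the pads) lies 19 mm behind it (ctrl.grip_depth is the distance from the TCP to the grasp point, in mm); z points along the fingers, y is the line along which they close (so a half turn about z gives the same grasp; the last joint's range is limited). The gripper opens to 93 mm and grips with 3 to 60 N. Pads are 15 mm wide; open, the fingers measure 128 mm over their backs; the gripper's body (75 mm by 188 mm) begins 65 mm behind the grasp point.
Start: joints at [1.193, 0.599, -0.003, 1.599, 0.002, 0.943, -0.08], TCP at [214.796, -692.45, 218.618] pointing down, gripper open.
Joint ranges: [-2.57, 2.57], [-0.35, 1.97], [-1.29, 1.29], [0.11, 2.56], [-1.05, 4.19], [0.11, 1.86], [-2.63, 2.63]. Speed limits (rad/s): [2.22, 2.22, 3.01, 3.01, 3.14, 3.14, 3.14].

### API

Orientations are given as a unit quaternion [x, y, z, w].
In Python, from bench import ctrl gives the robot as it stands.
- The arm moves only by the shell command python3 -m inch 'ROWS'. ROWS is JSON, a list of rows, each a list of 3 entries, a list of its own where there are three numbers: the finger opening in cm, from 0 to 9.3, then the shift along the tool's x, y, z in cm, then the turn about the tool's z in rad. In form: [[gripper, [x, y, z], turn], ...]. A call has 1 to 8 rows; each row is the pose to reach, as a shift and turn from the pose commanded when the call began, along the tool's axes at that moment; what a row does not reach only later rows make up. A row lasts 1/10 s, in which the tool goes at most 50 mm and 8.59 degrees, less where a joint would pass 70% of its speed; a pose out of reach is approached as far as the arm can. A call with a gripper value outside its range is refused whole. The fingers move at their own pace and stop on an object; the grip force is fixed at half the most. Time passes only in rows, so rows that repeat a pose let the fingers close. It gives the time, the measured TCP pose, the force, the opening and the grip force at its end, in the units of the state.
- ctrl.get_state(): the state, without advancing time (a new reading comes with each control period).
- ctrl.grab_frame(name): name is "scene" or "top" or "wrist"; returns (picture, depth): 420x560x3 uint8, blue, green, red; 420x560 float32, mm along the optical axis (not along the pixel's ray), 0 where there is no reading.
- ctrl.camera_info(name): a dict with "intrinsics" (3x3 intrinsics, pixels), "k1" (the pictures are not rectified: a ray, as slopes to the right and down, at radius r is drawn at 1 + k1 r^2 times it, then the intrinsics apply), "origin" and "attitude" of the camera in the world; the wrist camera has in their place "tool_from_camera" (4x4, takes a point from camera to tool coordinates, whose origin is the TCP and whose axes are the flange's). Camera axes: x right, y down, z forward; pixel columns grow to the right and rows downward; lengths in mm; the calibration is good to about 2 mm. A picture is of the moment at which its call begins: read the wrist's pose just before it. camera_info takes no time and is no camera call.
- ctrl.finish_job(): hands the job in; it is judged then, once.
The state is a dict: "t": time; "q": joint angles; "joint_vel": joint speeds; "joint_efforts": joint torques, N m; "tool_pos": TCP position; "eef_rot": TCP orientation; "contact_force": force on the tool from outside, world axes, zero at the start; "wrist_torque": the same for the moment, N m; "finger_gap": finger opening in mm; "gripper_force": force on a finger pad.
Only numpy, scipy, OpenCV 4.12 (cv2) and the standard library are available. Lean on these libraries where they do the work, as an engineer would, in place of code of your own. Each camera call takes 0.05 s, during which the arm holds its last target. There are 200 camera calls.

### The job

Print the cheese counter's price card: press the printer's blue key, then the yellow, then the green, one at a time and each fully down. Then pick up the red spring clip by squeezing its two handles so that its jaws spread wide, carry it to the card standing in the printer and hold it gaping, upright, astride the middle of the card's top edge, with the edge well inside the jaws and midway between them, the clip touching neither card nor printer. Finish like that, still squeezing the clip open; do not strike the card and leave the red cheese, the jar and the tin where they are.

Things in the scene. Friction and masses are not known exactly. Their poses are not given: they have to be found in the camera images.
- printer: card printer, fixed to the counter, 140 x 170 mm; grey deck 38 mm high in front (its -x side), black hump 56 mm high behind; origin at the centre of its underside, x away from its front, y along the row of keys and along the card, z up. It may stand left or right of the clip
- price_card: white price card standing upright in the slot of the printer's hump, fixed to the printer; 90 mm wide (y), 2.5 mm thick (x); its upper 60 mm stand out of the hump. Origin at its lower edge inside the printer
- card_top (a point): middle of the card's upper edge, 116 mm above the counter and 75 mm behind (+x of the printer) the row of keys; axes as the printer's: x across the card's thickness, y along its edge, z up
- clip_grip (a point): where to grip the red spring clip: point midway between its two handles, 70 mm above its foot. z up, y along the clip's pivot, x the direction in which handles and jaws move: grip from above with the fingers closing along x. Handles are 32 mm wide (y); outside they measure 54 mm at the top at rest; squeezed fully, their outer faces are parallel and 24 mm apart
- clip_mouth (a point): point of the clip's body midway between its jaw lips, 6 mm above the foot (34 mm below the pivot axis, 64 mm below clip_grip); axes as clip_grip. A card edge can enter at most 34 mm above the lips' lower ends before it meets the barrel
- clip: the red spring clip, like a big clothes peg, 60 g, standing loose and upright on its closed black jaws (foot 22 x 44 mm); origin at the centre of the foot, axes as clip_grip. Pivot barrel 12 mm thick, 52 mm long, 40 mm above the foot; the handles rise from it to 80 mm. The levers are geared, so the clip stays centred between the fingers
- clip_jaw (a joint): angle of each lever of the clip: 0 jaws shut, 0.35 rad squeezed fully open (stop), when the jaws gape 28 mm at the lips; the spring drives it back to 0. Squeezing takes about 3.5 N (start) to 9 N (full) on each finger; a grip of 20 to 30 N holds it firmly at the stop
- key_blue (a joint): round spring push key, 26 mm across, on the front deck of the printer, middle of the row: 0 up, 0.006 m fully down; springs back
- key_yellow (a joint): round spring push key, 26 mm across, on the front deck of the printer, at the left end of the row seen from its front (+y of the printer), 50 mm from the blue one: 0 up, 0.006 m fully down
- key_green (a joint): round spring push key, 26 mm across, on the front deck of the printer, at the right end of the row (-y of the printer), 50 mm from the blue one: 0 up, 0.006 m fully down
- key_blue_top (a point): centre of the blue key's top, 60 mm above the counter when up; pressed straight down, about 5 N takes it fully down
- key_yellow_top (a point): centre of the yellow key's top, as for blue
- key_green_top (a point): centre of the green key's top, as for blue
- red_cheese: bystander: round red cheese, 102 mm across, 35 mm high; origin at its underside
- jar: bystander: glass jar with dark lid, 62 mm across, 80 mm high; origin at its underside
- tin: bystander: round tin, 86 mm across, 40 mm high; origin at its underside
Mind the look-alikes: they are no part of the job. Of the things that look like the clip, take the one that is farthest to the robot's right at the start.

How it is judged (in metres and radians):
On the way, in this order (a step that is already met when the one before it is completed fails the run):
1. the blue key alone is pressed down (value of joint key_blue above 0.0045 m and value of joint each of key_yellow, key_green below 0.0015 m), for 0.05 s.
2. then the yellow key alone is pressed down (value of joint key_yellow above 0.0045 m and value of joint each of key_blue, key_green below 0.0015 m), for 0.05 s.
3. then the green key alone is pressed down (value of joint key_green above 0.0045 m and value of joint each of key_blue, key_yellow below 0.0015 m), for 0.05 s.
4. the clip is lifted in the fingers with its jaws spread, the keys being up (value of joint clip_jaw above 0.22 rad and contact force between the fingers and clip above 2 N and height (world z) of clip above 0.05 m and value of joint each of key_blue, key_yellow, key_green below 0.0015 m), for 0.2 s.
At the end, for the whole second after the job is handed in: clip squeezed by the fingers, levers over 0.22 rad; clip_mouth 6-27 mm below the card's top edge, within 7 mm of its mid-plane and 20 mm of its middle; pivot parallel to the edge (0.25 rad), clip upright (0.2 rad), touching neither card nor printer (0.2 N), still (20 mm/s); keys up (value of joint clip_jaw above 0.22 rad and contact force between the fingers and clip above 2 N and x of clip_mouth in the frame of card_top between -0.007 and 0.007 m and y of clip_mouth in the frame of card_top between -0.02 and 0.02 m and z of clip_mouth in the frame of card_top between -0.027 and -0.006 m and angle between the y axis of clip_mouth and the y axis of card_top, either way round below 0.25 rad and angle between clip_mouth's own z axis and vertical below 0.2 rad and contact force between clip and printer below 0.2 N and linear speed of clip below 0.02 m/s and value of joint each of key_blue, key_yellow, key_green below 0.0015 m); the arm keeps its last pose, push and grip.
It fails at once if two keys are down at once (value of joint each of key_blue, key_yellow above 0.003 m or value of joint each of key_blue, key_green above 0.003 m or value of joint each of key_yellow, key_green above 0.003 m).
It fails at once if the card is struck by the clip or the robot (over 6 N) (contact force between any of clip, the arm, the fingers and price_card above 6 N).
It fails at once if the red cheese, the jar or the tin is shifted by more than 20 mm (distance of any of red_cheese, jar, tin from where it was at the start of the episode above 0.02 m).
It also fails if it takes over 54 s, if anything falls off the work surface, if the arm or the gripper's body presses on something with over 40 N, if the wrist force passes 120 N, or if a joint passes its speed limit or range.

## Working session

There is one attempt and no reset: what is moved stays moved. The work goes in short steps, Python scripts to look and compute and a shell command to move; the robot and the scene stay as the last step left them, time stands still between calls to the robot, and variables do not carry over. Pictures are saved under pics/ and viewed, at most 10 in all, crops included, and the job is handed in when it is done.

```bash
mkdir -p pics; ls; cat > h.py <<'E'
import numpy as np, cv2
from bench import ctrl
from scipy.spatial.transform import Rotation as R
def cam(name, st=None):
    i=ctrl.camera_info(name); K=np.array(i["intrinsics"]).reshape(3,3)
    if "tool_from_camera" in i:
        st=st or ctrl.get_state(); T=np.array(i["tool_from_camera"]).reshape(4,4)
        Rt=R.from_quat(st["eef_rot"]).as_matrix()
        return K,i["k1"],Rt@T[:3,3]+np.array(st["tool_pos"]),Rt@T[:3,:3]
    a=np.array(i["attitude"]); Rm=R.from_quat(a).as_matrix() if a.size==4 else a.reshape(3,3)
    return K,i["k1"],np.array(i["origin"]),Rm
def rays(c,uv):
    K,k1,o,Rm=c; uv=np.atleast_2d(np.array(uv,float))
    n=cv2.undistortPoints(uv[:,None],K,np.array([k1,0,0,0,0.]))[:,0]
    return np.c_[n,np.ones(len(n))]@Rm.T
def onplane(c,uv,z):
    d=rays(c,uv); return c[2]+d*((z-c[2][2])/d[:,2])[:,None]
def atdepth(c,uv,dep): return c[2]+rays(c,uv)*np.asarray(dep).reshape(-1,1)
E
python3 - <<'E'
from h import *
for n in ["scene","top"]:
    im,d=ctrl.grab_frame(n); cv2.imwrite(f"pics/{n}0.png",im); np.savez(f"{n}0.npz",im=im,d=d)
    print(n,ctrl.camera_info(n))
s=ctrl.get_state(); print(s); print(ctrl.camera_info("wrist"))
E
```

```text
pics
scene {'intrinsics': array([[485.16128233,   0.        , 272.24540105],
       [  0.        , 485.16128233, 204.99014625],
       [  0.        ,   0.        ,   1.        ]]), 'k1': -0.12695887155923308, 'origin': array([-206.8220784 ,  868.68280576, 1071.95858622]), 'attitude': array([-0.31829304,  0.85105143, -0.39335939,  0.14024762])}
top {'intrinsics': array([[478.63619809,   0.        , 281.19065488],
       [  0.        , 478.63619809, 215.31075564],
       [  0.        ,   0.        ,   1.        ]]), 'k1': 0.028669178590306408, 'origin': array([ 357.08857632,    9.26845342, 1505.86597665]), 'attitude': array([-0.70359604,  0.70788065, -0.04694944,  0.04066135])}
{'t': 0.1, 'q': array([ 1.19330371,  0.60005642, -0.00255259,  1.60004767,  0.00180196,
        0.94291652, -0.07976884]), 'joint_vel': array([-0.00046714, -0.00306532,  0.00047396, -0.00087129,  0.00072317,
        0.00057264, -0.0002336 ]), 'joint_efforts': array([ 7.30243846e-03, -7.66561031e+01,  1.50245313e+00, -2.52939552e+01,
       -5.23195113e-02,  1.35809917e-02,  1.73032379e-05]), 'tool_pos': array([ 
[... 189 characters left out ...]
382422]), 'wrist_torque': array([ 5.11780216e-02, -1.80316011e-02, -2.88302523e-05]), 'gripper_force': 0.0, 'finger_gap': 92.83412905970744}
{'intrinsics': array([[365.8572446 ,   0.        , 282.21859355],
       [  0.        , 365.8572446 , 210.4477316 ],
       [  0.        ,   0.        ,   1.        ]]), 'k1': -0.06410752284467451, 'tool_from_camera': array([[ 4.25743686e-04, -9.56500515e-01, -2.91730327e-01,
         8.09775149e+01],
       [ 9.99999892e-01,  4.61901399e-04, -5.50689619e-05,
         1.16798823e+00],
       [ 1.87424137e-04, -2.91730272e-01,  9.56500608e-01,
        -1.67422415e+02],
       [ 0.00000000e+00,  0.00000000e+00,  0.00000000e+00,
         1.00000000e+00]])}
```

View pics/top0.png

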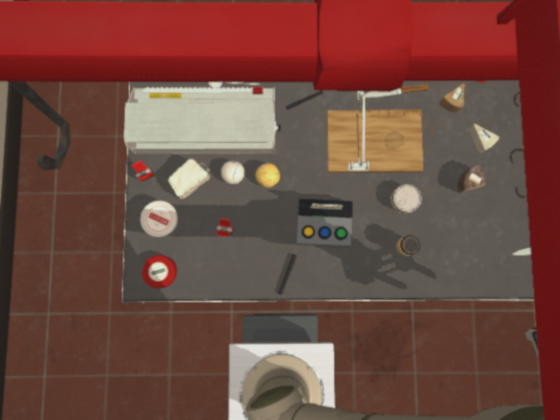

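View pics/scene0.png

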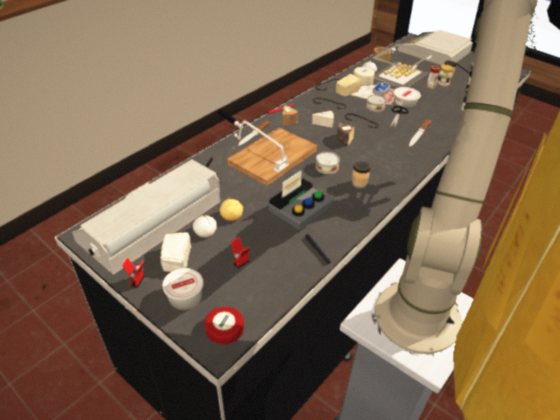

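The top view shows the printer at about (325,222), with yellow, blue and green keys at (308,232), (325,232) and (341,233). The card is at (325,206). Red clip-like things stand at (224,229) and (142,170), with a red patch at (258,90). The scene view shows clips at (241,252) and (134,271).

```bash
python3 - <<'E'
from h import *
S=np.load("scene0.npz");T=np.load("top0.npz")
a=cv2.resize(T["im"][80:250,120:360],None,fx=3.3,fy=3.3,interpolation=cv2.INTER_CUBIC)[:560]
cv2.imwrite("pics/c1.png",a)
for n,F in (("top",T),("scene",S)):
    c=cam(n); im=F["im"]; hsv=cv2.cvtColor(im,cv2.COLOR_BGR2HSV); H,s,v=cv2.split(hsv)
    for nm,m in (("red",((H<6)|(H>174))&(s>170)&(v>70)),("yel",(H>18)&(H<32)&(s>150)&(v>80)),("blu",(H>98)&(H<125)&(s>120)&(v>50)),("grn",(H>50)&(H<85)&(s>110)&(v>40))):
        k,l,st,ce=cv2.connectedComponentsWithStats(m.astype(np.uint8))
        for i in range(1,k):
            if 25<st[i,4]<1500:
                dd=F["d"][l==i]; dd=dd[dd>0]; 
                if len(dd)==0: continue
                p=atdepth(c,ce[i],np.median(dd))[0]
                if p[2]<200: print(n,nm,st[i],ce[i].round(1),p.round(0))
E
```

```text
top red [254  88   8   5  36] [257.1  90. ] [931.  68.  66.]
top red [132 161  15  11  98] [138.9 166.2] [690. 430.  64.]
top red [139 173  14   7  50] [145.6 176.3] [664. 416.  40.]
top red [220 219  10   8  61] [224.1 222.4] [516. 169.  63.]
top red [218 231  12   5  47] [222.5 233.1] [484. 174.  59.]
top red [143 255  33  33 503] [159.7 271.4] [371. 366.  34.]
top yel [150  94  13   3  35] [155.7  95. ] [922. 388.  51.]
top yel [166  94  15   3  43] [173.3  95. ] [922. 333.  50.]
top yel [304 227   9   9  69] [308. 231.] [489. -85.  59.]
top blu [320 228  10   9  72] [324.5 231.9] [ 486. -135.   60.]
top grn [337 229   9   9  69] [340.9 232.8] [ 483. -185.   59.]
scene red [268 108  15   6  36] [274.2 110.3] [1002. -568.    8.]
scene red [231 237  19  30 300] [239.8 252. ] [499. 175.  43.]
scene red [123 259  12  17 115] [128.3 266.5] [685. 435.  58.]
scene red [130 261  14  25 142] [137.8 275.7] [663. 425.  27.]
scene red [204 307  40  37 808] [224.1 327. ] [353. 388.  33.]
scene yel [442  65  11   7  59] [446.9  68. ] [  565. -1361.    85.]
scene yel [294 205   9   8  59] [298.1 208.6] [484. -79.  55.]
scene yel [220 210  20  10  95] [229.1 215.1] [650.  68.  27.]
scene blu [375  85  13   5  26] [380.7  86.7] [  760. -1068.    21.]
scene blu [304 198   9   8  52] [308.2 201.6] [ 481. -128.   54.]
scene grn [289 191  15  11  27] [294.9 196.8] [ 532. -123.   51.]
scene grn [314 192   9   7  49] [317.8 195. ] [ 478. -177.   54.]
```

View pics/c1.png

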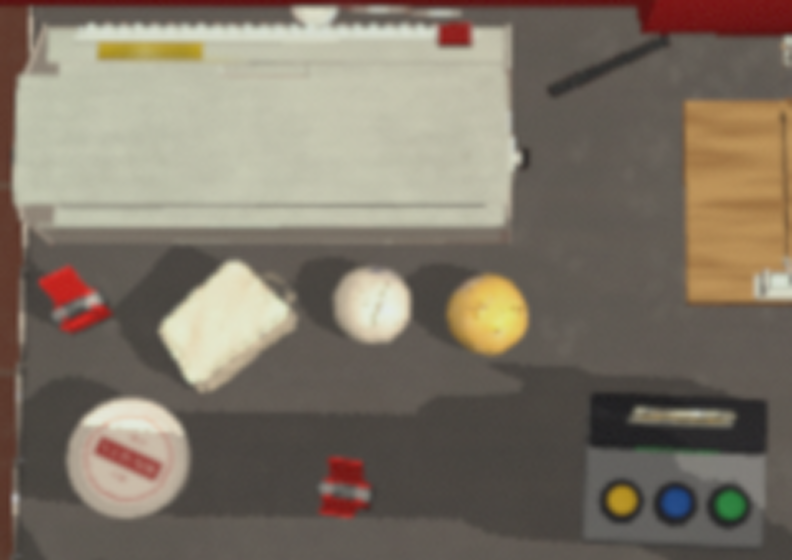

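The red clip with shiny pivot is at about (224,229) in the top view, rightmost of the two real clips (the slicer patch is only a mark). The printer keys come out at z≈60 with 50 mm spacing, which matches. First I move to above the printer.

```bash
cat >> h.py <<'E'
def want(x,y,z,yaw):
    s=ctrl.get_state(); Rt=R.from_quat(s["eef_rot"]).as_matrix()
    d=Rt.T@(np.array([x,y,z])-s["tool_pos"]); y0=np.arctan2(Rt[1,0],Rt[0,0])
    print("tcp",np.round(s["tool_pos"],1),"yaw",round(y0,3),"shift cm",np.round(d/10,2),"turn",round(-((yaw-y0+np.pi)%(2*np.pi)-np.pi),3),"t",s["t"],"F",np.round(s["contact_force"],1))
E
python3 -m inch '[[9.3,[22.8,-27.9,-3],0.36],[9.3,[22.8,-27.9,-3],0.36],[9.3,[22.8,-27.9,-3],0.36],[9.3,[22.8,-27.9,-3],0.36],[5,[22.8,-27.9,-3],0.36],[2,[22.8,-27.9,-3],0.36],[0,[22.8,-27.9,-3],0.36],[0,[22.8,-27.9,-3],0.36]]'
python3 -c "
from h import *
want(440,-135,250,-0.06)"
```

```text
t: 0.9
tool_pos: [351.8, -353.5, 248.9]
eef_rot: [1.0, -0.027, 0.0, -0.001]
contact_force: [-0.7, -0.8, 0.5]
finger_gap: 65.4
gripper_force: 0.0
tcp [ 351.8 -353.5  248.9] yaw -0.053 shift cm [  7.65 -22.28  -0.07] turn 0.007 t 0.9 F [-0.7 -0.8  0.5]
```

```bash
python3 -m inch '[[0,[1.5,-4.5,0],0],[0,[3,-9,0],0],[0,[4.6,-13.5,0],0],[0,[6.1,-18,0],0],[0,[7.6,-22.3,0],0],[0,[7.6,-22.3,0],0],[0,[7.6,-22.3,0],0]]'
python3 - <<'E'
from h import *
s=ctrl.get_state(); c=cam("wrist",s); im,d=ctrl.grab_frame("wrist"); cv2.imwrite("pics/w1.png",im)
H,S,v=cv2.split(cv2.cvtColor(im,cv2.COLOR_BGR2HSV))
P={}
for nm,m in (("yel",(H>18)&(H<32)&(S>150)&(v>80)),("blu",(H>98)&(H<125)&(S>120)&(v>50)),("grn",(H>50)&(H<85)&(S>110)&(v>40))):
    k,l,st,ce=cv2.connectedComponentsWithStats(m.astype(np.uint8))
    i=1+np.argmax(st[1:,4]); P[nm]=onplane(c,ce[i],60)[0]
    print(nm,st[i],ce[i].round(1),P[nm].round(1),atdepth(c,ce[i],np.median(d[l==i]))[0].round(1))
r=P["yel"]-P["grn"]; print("len",np.linalg.norm(r),"yaw",np.arctan2(-r[0],r[1]))
want(*P["blu"],-.06)
E
```

```text
t: 1.6
tool_pos: [439.2, -140.0, 248.4]
eef_rot: [1.0, -0.028, -0.0, 0.0]
contact_force: [-0.4, -0.7, 0.0]
finger_gap: 9.1
gripper_force: 0.0
yel [ 334  406  118   14 1174] [397.8 413.6] [ 135.  -270.7   60. ] [ 459.6 -165.6  359.6]
blu [261 124  27  27 577] [273.7 137. ] [ 486.1 -135.7   60. ] [ 486.2 -135.8   61.1]
grn [312 123  28  28 607] [325.4 136.6] [ 483.7 -185.4   60. ] [ 483.7 -185.3   60.8]
len 358.93728634601774 yaw 1.8109071992394923
tcp [ 438.7 -141.1  248.4] yaw -0.059 shift cm [ 4.71 -0.82 18.84] turn 0.001 t 1.65 F [-0.2 -0.4  0.6]
```

View pics/w1.png

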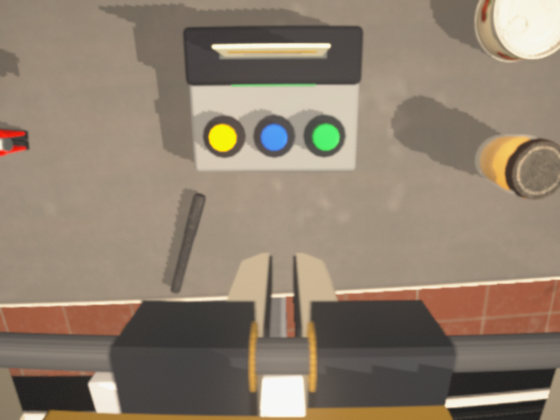

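The wrist view shows yellow, blue and green keys at (222,137), (273,137) and (325,137), with the card at (271,48). This agrees with the top camera to about 1 mm. Descending to above blue.

```bash
python3 -m inch '[[0,[2.4,-0.3,4.5],0],[0,[4.7,-0.5,9],0],[0,[4.7,-0.5,13.5],0],[0,[4.7,-0.5,17.3],0],[0,[4.7,-0.5,17.3],0],[0,[4.7,-0.5,17.3],0],[0,[4.7,-0.5,17.3],0]]'
python3 -c "
from h import *
want(486.1,-135.7,54,-0.05)"
```

```text
t: 2.35
tool_pos: [486.8, -139.3, 77.4]
eef_rot: [1.0, -0.03, 0.001, 0.0]
contact_force: [0.9, 0.2, -1.0]
finger_gap: 0.5
gripper_force: 0.0
tcp [ 486.8 -139.3   77.4] yaw -0.061 shift cm [-0.1  -0.36  2.34] turn -0.011 t 2.35 F [ 0.9  0.2 -1. ]
```

```bash
python3 -m inch '[[0,[0,-0.35,0.8],0],[0,[0,-0.35,1.6],0],[0,[0,-0.35,2.1],0],[0,[0,-0.35,2.4],0],[0,[0,-0.35,2.4],0],[0,[0,-0.35,2.4],0]]'
python3 -c "
from h import *
want(486.1,-135.7,80,-0.05)"
```

```text
t: 2.95
tool_pos: [487.3, -134.5, 53.8]
eef_rot: [1.0, -0.029, 0.001, 0.0]
contact_force: [-4.3, 2.6, 36.8]
finger_gap: 0.5
gripper_force: 18.1
tcp [ 487.3 -134.5   53.8] yaw -0.059 shift cm [-0.1   0.13 -2.62] turn -0.009 t 2.95 F [-4.3  2.6 36.8]
```

Blue bottomed. Next, up and over to yellow.

```bash
python3 -m inch '[[0,[0,0,-1.2],0],[0,[0,0,-2.4],0],[0,[0,0,-2.5],0],[0,[0,-2.4,-2.4],0],[0,[0,-4.8,-2.4],0],[0,[0,-4.8,-2.4],0],[0,[0,-4.8,-2.4],0],[0,[0,-4.8,-2.4],0]]'
python3 -c "
from h import *
want(488.5,-86,54,-0.05)"
```

```text
t: 3.75
tool_pos: [489.0, -87.5, 75.4]
eef_rot: [1.0, -0.03, -0.0, 0.0]
contact_force: [-0.1, -0.3, 0.1]
finger_gap: 0.4
gripper_force: 0.0
tcp [489.  -87.5  75.4] yaw -0.06 shift cm [-0.06 -0.14  2.14] turn -0.01 t 3.75 F [-0.1 -0.3  0.1]
```

```bash
python3 -m inch '[[0,[0,-0.1,0.8],0],[0,[0,-0.1,1.5],0],[0,[0,-0.1,2.0],0],[0,[0,-0.1,2.2],0],[0,[0,-0.1,2.2],0],[0,[0,-0.1,2.2],0]]'
python3 -c "
from h import *
want(483.7,-185.4,78,-0.05)"
```

```text
t: 4.35
tool_pos: [489.3, -86.3, 54.1]
eef_rot: [1.0, -0.03, 0.0, 0.0]
contact_force: [-2.7, -1.1, 15.6]
finger_gap: 0.6
gripper_force: 8.2
tcp [489.3 -86.3  54.1] yaw -0.06 shift cm [ 0.03  9.93 -2.38] turn -0.01 t 4.35 F [-2.7 -1.1 15.6]
```

Yellow bottomed. Now green.

```bash
python3 -m inch '[[0,[0,0,-1.2],0],[0,[0,0,-2.4],0],[0,[0,2.5,-2.6],0],[0,[0,5,-2.6],0],[0,[0,7.5,-2.6],0],[0,[0,9.9,-2.4],0],[0,[0,9.9,-2.4],0],[0,[0,9.9,-2.4],0]]'
python3 -c "
from h import *
want(483.7,-185.4,54,-0.05)"
```

```text
t: 5.15
tool_pos: [483.2, -184.7, 77.8]
eef_rot: [1.0, -0.03, -0.0, -0.0]
contact_force: [0.1, 0.0, 0.3]
finger_gap: 0.4
gripper_force: 0.0
tcp [ 483.2 -184.7   77.8] yaw -0.06 shift cm [0.06 0.07 2.38] turn -0.01 t 5.15 F [0.1 0.  0.3]
```

```bash
python3 -m inch '[[0,[0,0,0.8],0],[0,[0,0,1.6],0],[0,[0,0,2.2],0],[0,[0,0,2.45],0],[0,[0,0,2.45],0],[0,[0,0,2.45],0]]'
python3 -c "
from h import *
want(440,120,250,1.42)"
```

```text
t: 5.75
tool_pos: [483.7, -183.5, 54.0]
eef_rot: [1.0, -0.029, 0.0, -0.0]
contact_force: [-3.1, 2.7, 22.8]
finger_gap: 0.8
gripper_force: 11.8
tcp [ 483.7 -183.5   54. ] yaw -0.058 shift cm [ -6.1  -30.05 -19.59] turn -1.478 t 5.75 F [-3.1  2.7 22.8]
```

Green bottomed. Lift, then view the clip.

```bash
python3 -m inch '[[0,[0,0,-4],0],[0,[0,0,-8.5],0],[3,[0,0,-13],0],[6,[0,-2,-17],-0.1],[9.3,[0,-5,-19.5],-0.24],[9.3,[0,-9,-19.6],-0.38],[9.3,[0,-13,-19.6],-0.52],[9.3,[0,-17,-19.6],-0.66]]'
python3 -c "
from h import *
want(500,140,250,1.42)"
```

```text
t: 6.55
tool_pos: [493.2, -13.0, 249.0]
eef_rot: [0.954, 0.299, 0.0, 0.0]
contact_force: [0.7, -0.9, -0.7]
finger_gap: 43.9
gripper_force: 0.0
tcp [493.2 -13.  249. ] yaw 0.607 shift cm [  9.28 -12.18  -0.1 ] turn -0.813 t 6.55 F [ 0.7 -0.9 -0.7]
```

```bash
python3 -m inch '[[9.3,[1.5,-2,0],-0.13],[9.3,[3,-4,0],-0.27],[9.3,[4.5,-6,0],-0.4],[9.3,[6,-8,0],-0.54],[9.3,[7.5,-10,0],-0.68],[9.3,[9.3,-12.2,0],-0.81],[9.3,[9.3,-12.2,0],-0.81],[9.3,[9.3,-12.2,0],-0.81]]'
python3 - <<'E'
from h import *
s=ctrl.get_state(); c=cam("wrist",s); im,d=ctrl.grab_frame("wrist"); cv2.imwrite("pics/w2.png",im); np.savez("w2.npz",im=im,d=d)
H,S,v=cv2.split(cv2.cvtColor(im,cv2.COLOR_BGR2HSV))
m=((H<6)|(H>174))&(S>150)&(v>60)
k,l,st,ce=cv2.connectedComponentsWithStats(m.astype(np.uint8))
print(s["tool_pos"],s["finger_gap"])
for i in range(1,k):
    if st[i,4]>60:
        vv,uu=np.nonzero((l==i)&(d>0)); p=atdepth(c,np.c_[uu,vv],d[vv,uu]); 
        print(st[i],ce[i].round(1),np.median(p,0).round(1),p[:,2].min().round(),p[:,2].max().round())
        t=p[p[:,2]>70]
        if len(t)>20: print("top pts",len(t),t.mean(0).round(1),t.min(0).round(1),t.max(0).round(1),cv2.minAreaRect(t[:,:2].astype(np.float32)))
E
```

```text
t: 7.35
tool_pos: [500.7, 138.8, 248.4]
eef_rot: [0.761, 0.648, -0.001, -0.0]
contact_force: [0.3, -0.1, -0.0]
finger_gap: 92.8
gripper_force: 0.0
[500.72932447 138.8266627  248.35790868] 92.82254782189486
[  74    0   88   24 1446] [119.3   8.9] [371.3 328.9  34.1] -0.0 38.0
[281 125  24  47 798] [292.9 150.5] [515.7 169.3  61.7] 1.0 82.0
top pts 279 [522.2 168.1  77.5] [516.3 152.7  70. ] [527.5 183.7  82. ] ((521.9642944335938, 168.2100067138672), (31.10803985595703, 7.2406721115112305), 81.85942077636719)
[247 126  25  46 815] [258.8 150.7] [483.4 174.6  62.3] 0.0 82.0
top pts 291 [477.7 175.7  77.3] [471.8 159.7  70. ] [483.6 190.5  82.3] ((477.49542236328125, 175.29844665527344), (31.03169059753418, 7.697507858276367), 79.96736907958984)
```

View pics/w2.png

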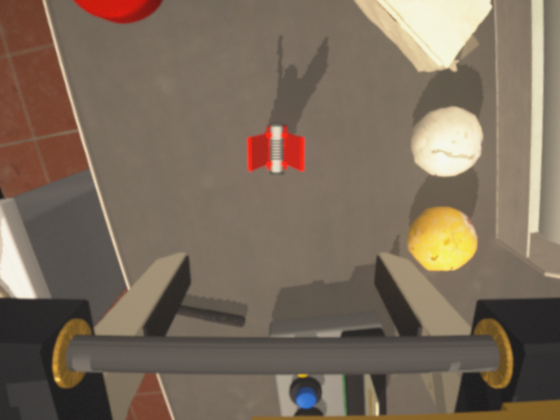

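The clip's two handles show at (259,150) and (293,151), with the fingers open below. The clip centre is (499.7,171.8), yaw -0.16, and its top is at z≈82 (80 nominal). Next: position above it and descend.

```bash
python3 -c "
from h import *
want(499.7,171.8,110,1.411)"
```

```text
tcp [500.8 137.9 248.5] yaw 1.41 shift cm [ 3.34 -0.64 13.84] turn -0.001 t 7.4 F [-0.  -0.8 -1.1]
```

```bash
python3 -m inch '[[9.3,[1.7,-0.3,3.5],0],[9.3,[3.4,-0.6,7],0],[9.3,[3.4,-0.6,10.5],0],[9.3,[3.4,-0.6,13.8],0],[9.3,[3.4,-0.6,13.8],0],[9.3,[3.4,-0.6,13.8],0]]'
python3 -c "
from h import *
want(499.7,171.8,51,1.411)"
```

```text
t: 8.0
tool_pos: [500.5, 172.2, 111.3]
eef_rot: [0.762, 0.648, -0.001, -0.0]
contact_force: [0.0, -0.5, 0.8]
finger_gap: 93.2
gripper_force: 0.0
tcp [500.5 172.2 111.3] yaw 1.41 shift cm [-0.05 -0.07  6.03] turn -0.001 t 8.0 F [ 0.  -0.5  0.8]
```

```bash
python3 -m inch '[[9.3,[0,-0.1,2],0],[9.3,[0,-0.1,4],0],[9.3,[0,-0.1,5.5],0],[9.3,[0,-0.1,6],0],[9.3,[0,-0.1,6],0],[9.3,[0,-0.1,6],0]]'
python3 -c "
from h import *
want(499.7,171.8,51,1.411)"
```

```text
t: 8.6
tool_pos: [500.5, 173.2, 52.4]
eef_rot: [0.762, 0.648, 0.001, 0.0]
contact_force: [0.4, -0.4, 0.8]
finger_gap: 93.0
gripper_force: 0.0
tcp [500.5 173.2  52.4] yaw 1.41 shift cm [-0.15 -0.06  0.14] turn -0.001 t 8.6 F [ 0.4 -0.4  0.8]
```

```bash
python3 -m inch '[[7,[-0.1,0,0.1],0],[6,[-0.1,0,0.1],0],[4.5,[-0.1,0,0.1],0],[3,[-0.1,0,0.1],0],[2,[-0.1,0,0.1],0],[1,[-0.1,0,0.1],0],[0,[-0.1,0,0.1],0],[0,[-0.1,0,0.1],0]]'; python3 -m inch '[[0,[0,0,0],0],[0,[0,0,0],0],[0,[0,0,0],0],[0,[0,0,0],0]]'
python3 -c "
from h import *
want(499.7,171.8,51,1.411)"
```

```text
t: 9.4
tool_pos: [500.6, 172.6, 51.1]
eef_rot: [0.761, 0.648, 0.001, 0.0]
contact_force: [0.0, 0.2, 10.1]
finger_gap: 34.0
gripper_force: 6.1
t: 9.8
tool_pos: [502.5, 173.0, 51.6]
eef_rot: [0.762, 0.648, 0.003, 0.001]
contact_force: [3.9, -1.2, 13.7]
finger_gap: 23.3
gripper_force: 30.0
tcp [502.5 173.   51.6] yaw 1.41 shift cm [-0.16 -0.25  0.06] turn -0.001 t 9.8 F [ 3.9 -1.2 13.7]
```

Squeezed fully (23.3 mm, 30 N). Lifting.

```bash
python3 -m inch '[[0,[0,0,-1],0],[0,[0,0,-3],0],[0,[0,0,-6],0],[0,[0,0,-9],0],[0,[0,0,-12],0],[0,[0,0,-15],0],[0,[0,0,-18],0],[0,[0,0,-18],0]]'
python3 - <<'E'
from h import *
for n in ("wrist","scene"):
    im,d=ctrl.grab_frame(n); np.savez(n+"3.npz",im=im,d=d)
    cv2.imwrite("pics/%s3.png"%n,im)
a=cv2.imread("pics/scene3.png")[100:300,150:390]; b=cv2.imread("pics/wrist3.png")[180:400,150:410]
cv2.imwrite("pics/c3.png",np.hstack([cv2.resize(a,(390,325)),cv2.resize(b,(390,325))]))
want(559.5,-139.2,235,1.52)
E
```

```text
t: 10.6
tool_pos: [500.5, 172.9, 233.8]
eef_rot: [0.761, 0.648, 0.002, 0.001]
contact_force: [0.5, 0.5, -0.4]
finger_gap: 23.2
gripper_force: 30.0
tcp [499.3 171.8 230.4] yaw 1.411 shift cm [-29.74  10.91  -0.45] turn -0.109 t 10.7 F [ 0.4 -0.8 -0.7]
```

View pics/c3.png

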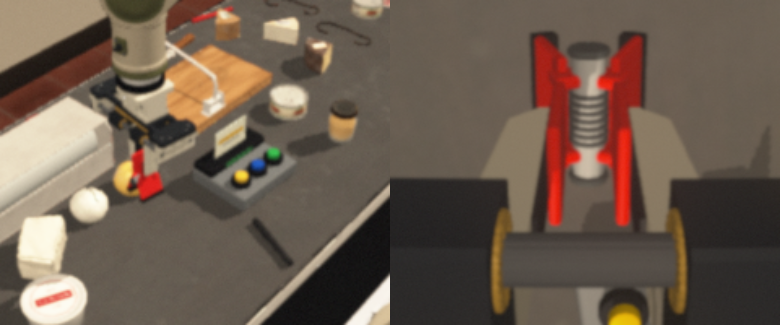

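The scene crop shows the clip hanging upright from the gripper at (145,180), jaws spread. The wrist crop shows both handles squeezed between the pads. Next: above the card, while checking the card point in earlier frames.

```bash
python3 -m inch '[[0,[-2,0.7,0],0],[0,[-5,1.8,0],-0.02],[0,[-8,2.9,-0.2],-0.04],[0,[-11,4,-0.4],-0.06],[0,[-14,5.1,-0.5],-0.08],[0,[-17,6.2,-0.5],-0.1],[0,[-20,7.3,-0.5],-0.11],[0,[-23,8.4,-0.5],-0.11]]'; python3 -m inch '[[0,[-2.6,0.5,0],0],[0,[-4.6,0.9,0],0],[0,[-6,1.7,0],0],[0,[-6.8,1.7,0],0],[0,[-6.8,1.7,0],0],[0,[-6.8,1.7,0],0]]'
python3 - <<'E'
from h import *
T=np.load("top0.npz"); c=cam("top"); d=T["d"]
vv,uu=np.mgrid[190:225,295:355].reshape(2,-1); dd=d[vv,uu]; k=dd>0
p=atdepth(c,np.c_[uu,vv][k],dd[k]); print("top card z>100:",*[np.round(f(p[p[:,2]>100],0),1) for f in (np.mean,np.min,np.max)],(p[:,2]>100).sum())
im=cv2.imread("pics/w1.png"); g=cv2.cvtColor(im,cv2.COLOR_BGR2HSV)
m=((g[...,2]>150)&(g[...,1]<110)).astype(np.uint8); m[:,:190]=0; m[:,355:]=0; m[70:]=0
k,l,st,ce=cv2.connectedComponentsWithStats(m); i=1+np.argmax(st[1:,4])
s=dict(tool_pos=[439.0,-140.5,248.4],eef_rot=[0.99960,-0.0283,0,0]); w=cam("wrist",s)
print("w1 card",st[i],ce[i]); x,y,ww,h=st[i,:4]
print(onplane(w,[[x,y],[x+ww,y],[x,y+h],[x+ww,y+h],ce[i]],116).round(1))
want(561,-139.7,235,1.52)
E
```

```text
t: 11.5
tool_pos: [544.8, -69.7, 233.4]
eef_rot: [0.724, 0.689, -0.001, -0.001]
contact_force: [0.3, 0.7, -0.3]
finger_gap: 23.3
gripper_force: 30.0
t: 12.1
tool_pos: [559.2, -136.0, 234.8]
eef_rot: [0.724, 0.69, -0.0, -0.0]
contact_force: [-0.1, -0.3, -1.8]
finger_gap: 23.6
gripper_force: 30.0
top card z>100: [ 559.9 -140.3  112.7] [ 557.3 -183.1  101.2] [563.6 -95.4 122. ] 49
w1 card [ 190    0  165   25 2079] [291.91005291   7.39057239]
[[ 595.5  -80.3  116. ]
 [ 588.4 -203.1  116. ]
 [ 578.1  -78.4  116. ]
 [ 570.9 -202.9  116. ]
 [ 585.5 -155.9  116. ]]
tcp [ 559.2 -136.   234.8] yaw 1.522 shift cm [-0.36  0.2  -0.02] turn 0.002 t 12.1 F [-0.1 -0.3 -1.8]
```

```bash
python3 -m inch '[[0,[-0.3,0.1,0],0],[0,[-0.3,0.1,0],0],[0,[-0.3,0.1,0],0]]'; python3 - <<'E'
from h import *
s=ctrl.get_state(); im,d=ctrl.grab_frame("wrist"); np.savez("wrist4.npz",im=im,d=d,tp=s["tool_pos"],q=s["eef_rot"]); 
cv2.imwrite("pics/c4.png",cv2.resize(im[100:400,140:420],(560,600),interpolation=cv2.INTER_CUBIC))
want(561,-139.7,235,1.52)
c=cam("wrist",s)
# heights profile: points in card region by depth
vv,uu=np.mgrid[0:420,0:560].reshape(2,-1); dd=d.reshape(-1); k=dd>0
p=atdepth(c,np.c_[uu,vv][k],dd[k]); uv=np.c_[uu,vv][k]
a=(abs(p[:,0]-561)<15)&(abs(p[:,1]+139.7)<60)&(p[:,2]>65)&(p[:,2]<125)
print(a.sum(), np.median(p[a],0).round(1), p[a].min(0).round(1),p[a].max(0).round(1), uv[a].min(0),uv[a].max(0))
b=(abs(p[:,0]-561)<40)&(abs(p[:,1]+139.7)<30)&(p[:,2]>165)&(p[:,2]<212)
print(b.sum(), np.median(p[b],0).round(1), p[b].min(0).round(1),p[b].max(0).round(1), uv[b].min(0),uv[b].max(0))
E
```

```text
t: 12.4
tool_pos: [560.3, -139.7, 235.2]
eef_rot: [0.724, 0.689, 0.0, 0.0]
contact_force: [-0.5, -0.7, -0.2]
finger_gap: 23.2
gripper_force: 30.0
tcp [ 560.3 -139.8  235.2] yaw 1.521 shift cm [0.01 0.07 0.02] turn 0.001 t 12.45 F [-0.1  0.  -0.9]
205 [ 562.  -115.5  117.3] [ 559.9 -143.8   65.8] [564.1 -94.  118.9] [282 139] [284 207]
1369 [ 572.8 -128.3  197.7] [ 536.  -153.   186.7] [ 584.7 -117.7  212. ] [243 201] [321 255]
```

View pics/c4.png

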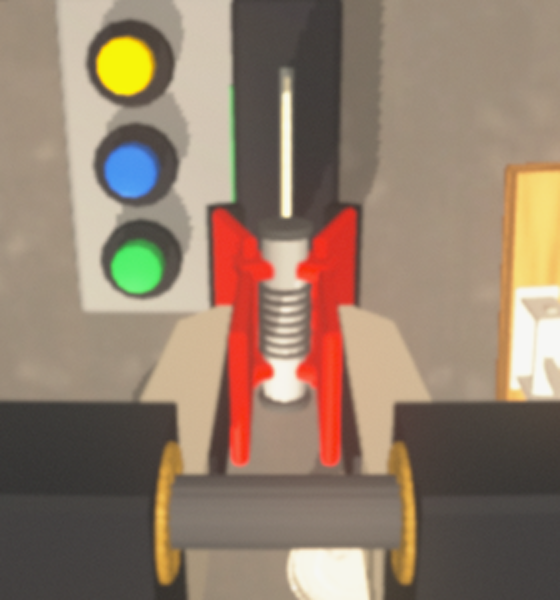

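The crop shows the card edge as a vertical line at x=287 and the clip's barrel at x=284, so the offset is about 1 mm. Yaws agree, and the depth heights fit (card top 117). Now descend straight, in two stages.

```bash
python3 -m inch '[[0,[0,0.07,0],0],[0,[0,0.07,1.5],0],[0,[0,0.07,3],0],[0,[0,0.07,4.3],0],[0,[0,0.07,5],0],[0,[0,0.07,5],0],[0,[0,0.07,5],0]]'
python3 -c "
from h import *
want(561,-139.7,145.6,1.521)"
```

```text
t: 13.15
tool_pos: [561.2, -140.1, 185.3]
eef_rot: [0.725, 0.689, 0.0, 0.0]
contact_force: [0.4, 0.4, -0.9]
finger_gap: 23.1
gripper_force: 30.0
tcp [ 561.2 -140.1  185.3] yaw 1.521 shift cm [ 0.04 -0.02  3.97] turn -0.0 t 13.15 F [ 0.4  0.4 -0.9]
```

```bash
python3 -m inch '[[0,[0,0,0.8],0],[0,[0,0,1.6],0],[0,[0,0,2.4],0],[0,[0,0,3.2],0],[0,[0,0,3.7],0],[0,[0,0,4],0],[0,[0,0,4],0],[0,[0,0,4],0]]'
python3 - <<'E'
from h import *
want(561,-139.7,145.6,1.521)
s=ctrl.get_state(); c=cam("wrist",s); im,d=ctrl.grab_frame("wrist"); sc,_=ctrl.grab_frame("scene")
cv2.imwrite("pics/c5.png",np.hstack([cv2.resize(im[80:320,180:390],(420,480),interpolation=cv2.INTER_CUBIC),cv2.resize(sc[130:230,250:330],(380,480),interpolation=cv2.INTER_CUBIC)]))
vv,uu=np.mgrid[0:420,0:560].reshape(2,-1); dd=d.reshape(-1); k=dd>0
p=atdepth(c,np.c_[uu,vv][k],dd[k]); col=im.reshape(-1,3)[k].astype(int)
a=(abs(p[:,0]-561)<6)&(abs(p[:,1]+139.7)<60)&(p[:,2]>105)&(p[:,2]<122)
print("card",a.sum(),np.median(p[a],0).round(1))
b=(abs(p[:,0]-561)<4)&(abs(p[:,1]+139.7)<30)&(p[:,2]>122)&(p[:,2]<150)
print("barrel",b.sum(),np.median(p[b],0).round(1),p[b].min(0).round(1),p[b].max(0).round(1))
r=(col[:,2]>90)&(col[:,1]<40)&(abs(p[:,0]-561)<35)&(abs(p[:,1]+139.7)<40)&(p[:,2]>80)&(p[:,2]<150)
for sg in (-1,1):
    q=p[r&(sg*(p[:,0]-561)>0)]; print("side",sg,len(q),np.median(q,0).round(1),q.min(0).round(1),q.max(0).round(1))
E
```

```text
t: 13.95
tool_pos: [561.1, -140.1, 145.2]
eef_rot: [0.725, 0.689, 0.0, 0.0]
contact_force: [0.5, -1.1, -0.7]
finger_gap: 23.3
gripper_force: 30.0
tcp [ 561.1 -140.1  145.2] yaw 1.521 shift cm [ 0.04 -0.01 -0.04] turn -0.0 t 13.95 F [ 0.5 -1.1 -0.7]
card 238 [ 562.6 -105.4  117.1]
barrel 1506 [ 561.  -137.7  137.7] [ 557.  -167.8  125.2] [ 565.  -114.7  140.6]
  return _methods._mean(a, axis=axis, dtype=dtype,
  ret = um.true_divide(
Traceback (most recent call last):
ValueError: zero-size array to reduction operation minimum which has no identity
```

View pics/c5.png

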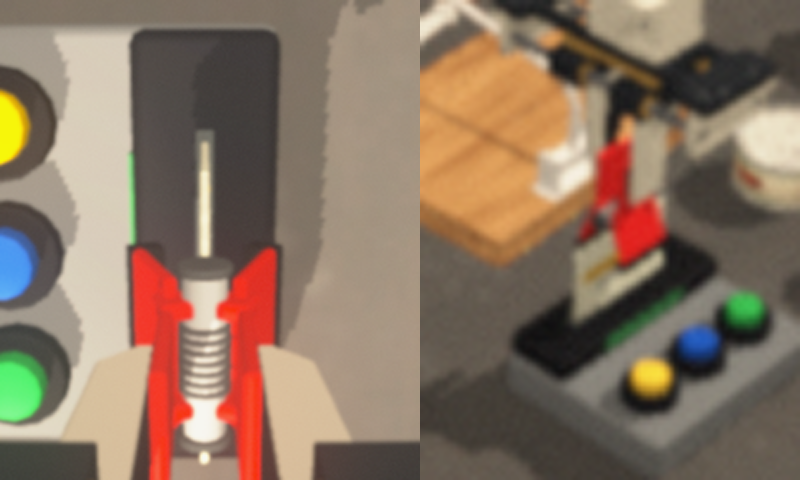

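The wrist view shows the card edge at (205,200), centred under the barrel at (205,350). The scene crop shows the clip astride the card's middle with all keys up. The barrel top at about 139–140 puts the mouth about 17 mm below the card's edge. Let it settle, then hand in.

```bash
python3 -m inch '[[0,[0,0,0],0],[0,[0,0,0],0],[0,[0,0,0],0],[0,[0,0,0],0],[0,[0,0,0],0]]' && python3 -c "
from h import *
print(ctrl.finish_job())"
```

```text
t: 14.55
tool_pos: [561.0, -140.2, 145.1]
eef_rot: [0.725, 0.689, -0.0, 0.0]
contact_force: [-0.2, -0.7, -0.6]
finger_gap: 23.3
gripper_force: 30.0
the job is handed in; nothing more can be done
None
```

I handed the job in at 14.6 s (no verdict was returned): blue, yellow and green were pressed fully down in that order, and the clip is held squeezed open over the middle of the card's top edge, its mouth about 17 mm below the edge with no contact force seen.

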